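# Clamp an oak pull block to a drawer front

### The job

Stand the tall oak block upright in the channel of the clamping board with its wide faces square to the white drawer front, slide it along the channel until you feel it stop flat against the drawer front, and let go of it. Then squeeze the clamp's trigger towards its handle, let it out and squeeze again, pump by pump, until the round pad has come up to the block and is pushed about halfway into its spring, and finish while still squeezing the trigger to hold it there: letting go would lose the pressure. Move the pad with the trigger only, never bottom its spring out (that bruises the oak), and leave the two oak offcuts lying where they are.

Things in the scene. Friction and masses are not known exactly. Their poses are not given: they have to be found in the camera images.
- oak_block: The work piece: plain oak block 30 (x) by 40 (y) by 55 mm tall, about 60 g, the tallest of three oak pieces lying about, standing upright. Origin at the centre of its underside, z up. Its wide faces are the 40 by 55 ones (they look along its x). Grip it across its 40 mm width.
- fixture: Clamping board, fixed to the counter: plywood 340 (x) by 120 (y) by 18 mm thick, symmetric about y = 0. Origin at the centre of its underside, on the counter; x is the clamping direction (from the clamp's handle to the drawer front), z up. A square toothed steel bar runs above it at z = 46 mm and carries the jaw and pad; its rear end (x = -158 mm at push_rod 0) sticks out behind the head.
- drawer_front: White upright panel at the far end of the board, 110 (y) by 85 mm high, 18 mm thick, backed by an oak stop, fixed. Origin at the middle of the lower edge of the face that looks at the clamp, on the board's top; axes as the fixture's, x into the panel. It stands 104 to 116 mm along the fixture's x. A block that is home has its origin at x = -15 mm, y within 4 mm of 0, z = 0 here.
- pad_face: Round black rubber pad of the clamp, 28 mm across and 8 mm thick, axis along the fixture's x at z = 46 mm. Origin at the centre of its rear; the face that meets the block is 8 mm further along x. At push_rod 0 that face is at fixture x = 30 mm.
- jaw: Black 34 by 34 by 14 mm cup on the end of the toothed bar that carries the pad on its spring plunger; origin at the centre of its front face. With the spring free the pad's rear stands 12 mm in front of it, on a bare steel pin; as the spring gives, this gap closes.
- trigger_blade: Grey upright trigger blade, 10 mm thick (x), 24 mm wide (y), 70 mm tall, hinged at its foot at fixture x = -74, z = 75 mm. Origin at the foot on the hinge axis, z along the blade.
- trigger_grip (a point): Middle of the trigger's front face, 50 mm above its hinge, at fixture z = 125 mm when let out: where to push, towards -x of the fixture.
- handle_grip (a point): Centre of the fixed handle (16 mm thick in x) at fixture z = 125 mm. From the handle's rear face to the trigger's front face it measures 46 mm here when let out, 33 mm when fully squeezed. Fingers opened to about 65 mm, centred 8.5 mm in front (+x) of this point and closing along x, coming from above, can squeeze the trigger fully.
- trigger (a joint): Trigger angle, rad: 0 let out, 0.26 fully squeezed (13 mm at trigger_grip). A spring returns it. At trigger_grip it takes 2 to 4 N alone, 3 N more to drive the bar, and 0.9 N per newton on the pad. Squeezing drives the bar forward, 12 mm a full stroke less up to 5 mm lost until a tooth is caught.
- push_rod (a joint): Travel of the toothed bar with jaw and pad along the fixture's x, m: 0 fully back, at most 0.075; starts at 0 to 0.018. Friction (about 3 N) keeps it there when the trigger is let out (it may be dragged back 1 or 2 mm), but when the pad presses on something, letting the trigger out lets the bar slide back until the pressure is gone: the clamp has no lock.
- pad_spring (a joint): How far the pad is pushed back into its spring, m: 0 free, 0.012 bottomed out. The spring gives 1.3 N per mm after 1.3 N.
- offcut_low: Oak offcut 45 by 45 by 20 mm, lying flat, loose, not needed. Origin under its centre.
- offcut_strip: Oak strip 120 (x) by 22 by 14 mm, loose, not needed. Origin under its centre.
- channel (a point): Middle of the channel's floor, at fixture x = 78, y = 0, z = 18 mm (the board's top). Two aluminium strips, 8 mm high and 8 mm wide, run along x from fixture x = 48 to 108 mm and leave the channel 48 mm wide between them.
- head (a point): Middle of the top of the black clamp head, fixed, 75 (x) by 44 mm wide, at fixture x = -120 to -45 mm, top at z = 70 mm. The fixed black handle rises from it at x = -115 to -99 mm, 28 mm wide, to z = 150 mm; the grey trigger stands 20 mm in front of it.
Things that resemble listed ones, but are neither listed nor needed, are in the scene too. Leave any black, red or turquoise look-alike of the oak_block alone.

How it is judged:
On the way, in this order (a step that is already met when the one before it is completed fails the run):
1. the oak block stands in the channel, flat against the drawer front, and is let go (x of oak_block in the frame of drawer_front above -0.02 m and y of oak_block in the frame of drawer_front between -0.008 and 0.008 m and z of oak_block in the frame of drawer_front between -0.003 and 0.004 m and angle between oak_block's own z axis and vertical below 0.08 rad and angle between the x axis of oak_block and the x axis of drawer_front, either way round below 0.12 rad and contact force between the fingers and oak_block below 0.2 N), for 0.2 s.
2. the fingers squeeze the trigger at least half way (value of joint trigger above 0.12 rad and contact force between the fingers and trigger_blade above 0.5 N).
3. the trigger is let out again for the next pump (value of joint trigger below 0.08 rad).
At the end, for the whole second after the job is handed in: Through the last second the fingers squeeze the trigger (over 1.5 N), the pad is 3 to 9 mm into its spring and presses the block (over 3 N), which presses the drawer front (over 2 N), upright, square (0.12 rad) and within 5 mm of home; the robot touches neither block nor jaw (all of step 1 and value of joint pad_spring between 0.003 and 0.009 m and contact force between the fingers and trigger_blade above 1.5 N and contact force between pad_face and oak_block above 3 N and contact force between oak_block and drawer_front above 2 N and contact force between each of the arm, the fingers and jaw below 0.5 N and contact force between the arm and oak_block below 0.2 N and linear speed of oak_block below 0.02 m/s and velocity of joint trigger below 0.1 rad/s); the arm keeps its last pose, push and grip.
It fails at once if the pad's spring is pushed in more than 11 of its 12 mm, bruising the oak (value of joint pad_spring above 0.011 m).
It fails at once if the robot pushes the jaw or the pad directly (over 4 N) (contact force between any of the arm, the fingers and jaw above 4 N).
It fails at once if an oak offcut is moved more than 30 mm (distance of any of offcut_low, offcut_strip from where it was at the start of the episode above 0.03 m).
It also fails if it takes over 67 s, if anything falls off the work surface, if the arm or the gripper's body presses on something with over 40 N, if the wrist force passes 120 N, or if a joint passes its speed limit or range.

### The arm

A 7-joint arm with a two-finger parallel gripper is mounted at the origin on the work surface. World frame = base frame: x ahead of the robot, y to its left, z up, the work surface at z = 0. Lengths are in m, angles in rad, forces in N, time in s.
With the tool pointing down it reaches from about 0.4 to 0.85 m from the base axis. Payload 4.5 kg.
Tool frame: the origin (TCP) lies midway between the tips of the shut fingers; the grasp point (between the pads) lies r.grip_point_offset behind it (r.grip_point_offset is the distance from the TCP to the grasp point, in m); z points along the fingers, y is the line along which they close (so a half turn about z gives the same grasp; the last joint's range is limited). The gripper opens to 88 mm and grips with 3 to 60 N. Pads are 18 mm wide; open, the fingers measure 123 mm over their backs; the gripper's body (75 mm by 187 mm) begins 45 mm behind the grasp point.
Start: joints at [1.306, 0.689, -0.195, 1.565, 0.157, 0.902, -0.215], TCP at [0.184, -0.597, 0.239] pointing down, gripper open.
Joint ranges: [-3.01, 3.01], [-0.46, 2.08], [-1.47, 1.51], [0.13, 2.56], [-1, 4.14], [0.04, 2.09], [-2.66, 2.66]. Speed limits (rad/s): [2.57, 2.57, 3.14, 3.14, 3.14, 3.14, 3.14].

### API

Orientations are given as a unit quaternion [x, y, z, w].
In Python, from plant import r gives the robot as it stands.
- The arm moves only by the shell command python3 -m jog 'ROWS' [FORCE]. ROWS is JSON, a list of rows, each an object of numbers: "wx", "wy", "wz": the turn, a rotation vector about the world's x, y, z as a fraction of full scale; "dx", "dy", "dz": the shift along the world's x, y, z as a fraction of full scale; "hand": the closure, from 0 (fully open) to 1 (shut). In form: [{"wx": .., "wy": .., "wz": .., "dx": .., "dy": .., "dz": .., "hand": ..}, ...]. A call has 1 to 5 rows; each row shifts and turns the commanded pose from where the row before left it; what a row does not reach is not made up. Full scale, the value 1, is 0.25 m for a shift and 2 rad for a turn. A row lasts 1/12 s, in which the tool goes at most 41.7 mm and 7.16 degrees, less where a joint would pass 70% of its speed; a pose out of reach is approached as far as the arm can. A call with a number of a shift or a turn outside -1 to 1 is refused whole. A call with a gripper value outside its range is refused whole. The fingers move at their own pace and stop on an object; FORCE is the grip in N (left out, the last holds). Time passes only in rows, so rows that do not move let the fingers close. It gives the time, the measured TCP pose, the force, the opening and the grip force at its end, in the units of the state.
- r.get_state(): the state, without advancing time (a new reading comes with each control period).
- r.snapshot(name): name is "side" or "top" or "wrist"; returns the picture (384x512x3 uint8, red, green, blue); there is no depth.
- r.camera_info(name): a dict with "mtx" (3x3 intrinsics, pixels), "R" (3x3) and "t" (3): a world point X has camera coordinates R X + t. Camera axes: x right, y down, z forward; pixel columns grow to the right and rows downward; lengths in m; the calibration is good to about 2 mm. A picture is of the moment at which its call begins: read the wrist's pose just before it. camera_info takes no time and is no camera call; for the wrist camera it gives the pose at the moment of the call.
- r.finish_job(): hands the job in; it is judged then, once.
Trained networks look in the newest picture that a camera, given by its name, has taken for a name from the list of things; names that differ only in an ending like _2 or _b are one class to them, and where a whole thing is asked for, a point or a joint stands for the part that bears it (a point fixed in the world has none). Each returns a list of dicts, best first, with "p" (0 to 1); they miss things now and then, are a little off and sometimes report something else, mostly with a low value. They report only what shows in the picture. A call takes as long as a camera call. They do not tell look-alikes from the thing itself.
- r.search_frame(camera, query): "bbox" ([left, top, right, bottom] in pixels, round what is visible of it).
- r.masks_of(camera, query): "region" (384x512 bool, what is visible of it) and "bbox" ([left, top, right, bottom] in pixels, round what is visible of it).
The state is a dict: "clock": time; "q": joint angles; "qd": joint speeds; "joint_torque": joint torques, N m; "tool_pos": TCP position; "eef_rot": TCP orientation; "contact_force": force on the tool from outside, world axes, zero at the start; "moment": the same for the moment, N m; "opening": opening from 0.0 (shut) to 1.0 (fully open); "finger_force": force on a finger pad.
Only numpy, scipy, OpenCV 4.12 (cv2) and the standard library are available. Lean on these libraries where they do the work, as an engineer would, in place of code of your own. Each camera call takes 0.05 s, during which the arm holds its last target. There are 200 camera calls.

## Working session

There is one attempt and no reset: what is moved stays moved. The work goes in short steps, Python scripts to look and compute and a shell command to move; the robot and the scene stay as the last step left them, time stands still between calls to the robot, and variables do not carry over. Pictures are saved under pics/ and viewed, at most 10 in all, crops included, and the job is handed in when it is done.

```bash
ls; mkdir -p pics
cat > h.py <<'E'
import numpy as np, cv2
from plant import r
def save(n,img): cv2.imwrite('pics/'+n,cv2.cvtColor(img,cv2.COLOR_RGB2BGR))
def ray(ci,uv):
    d=np.linalg.inv(ci['mtx'])@np.array([uv[0],uv[1],1.]); R=np.array(ci['R']);t=np.array(ci['t'])
    return -R.T@t, R.T@d
def onz(ci,uv,z):
    c,d=ray(ci,uv); return c+d*(z-c[2])/d[2]
def proj(ci,X):
    p=ci['mtx']@(np.array(ci['R'])@np.array(X)+ci['t']); return p[:2]/p[2]
E
python3 - <<'E'
from h import *
s=r.get_state();print(s['clock'],s['tool_pos'],s['eef_rot'],s['opening'],r.grip_point_offset)
a=r.snapshot('top');b=r.snapshot('side')
save('a.png',np.vstack([a,b])[:, :] if 0 else cv2.resize(np.hstack([a,b]),(800,300)))
save('top.png',a);save('side.png',b)
for c in('top','side'):
    ci=r.camera_info(c);print(c,-np.array(ci['R']).T@ci['t'])
    for q in('oak_block','offcut_low','offcut_strip','fixture','drawer_front','handle_grip','trigger_blade','pad_face','jaw'):
        print(q,[(np.round(x['bbox']).tolist(),round(x['p'],2)) for x in r.search_frame(c,q)][:4])
E
```

```text
pics
0.0 [ 0.18371217 -0.59672636  0.23791558] [ 9.88858788e-01  1.48853828e-01 -2.21447593e-04 -8.86694054e-04] 0.9990343928853593 0.0187
top [ 0.42184078 -0.00626536  1.0029903 ]
oak_block [([354.0, 221.0, 376.0, 241.0], 0.86), ([375.0, 168.0, 392.0, 186.0], 0.62), ([384.0, 197.0, 409.0, 221.0], 0.55), ([384.0, 232.0, 409.0, 254.0], 0.51)]
offcut_low [([114.0, 139.0, 136.0, 160.0], 0.56)]
offcut_strip [([111.0, 178.0, 124.0, 226.0], 0.62)]
fixture [([193.0, 153.0, 330.0, 213.0], 0.88)]
drawer_front [([199.0, 152.0, 222.0, 200.0], 0.63)]
handle_grip [([194.0, 150.0, 333.0, 208.0], 0.84)]
trigger_blade [([289.0, 176.0, 300.0, 189.0], 0.37)]
pad_face [([196.0, 156.0, 330.0, 212.0], 0.41)]
jaw []
side [0.32037605 0.86694461 0.59279994]
oak_block [([293.0, 170.0, 308.0, 190.0], 0.69), ([280.0, 160.0, 289.0, 176.0], 0.66), ([302.0, 164.0, 317.0, 179.0], 0.62)]
offcut_low [([153.0, 291.0, 182.0, 320.0], 0.92)]
offcut_strip [([199.0, 308.0, 261.0, 338.0], 0.77)]
fixture [([200.0, 163.0, 280.0, 263.0], 0.83), ([250.0, 166.0, 258.0, 191.0], 0.4)]
drawer_front [([206.0, 214.0, 249.0, 252.0], 0.68)]
handle_grip [([199.0, 159.0, 276.0, 262.0], 0.75)]
trigger_blade [([246.0, 167.0, 258.0, 192.0], 0.45)]
pad_face []
jaw [([201.0, 309.0, 262.0, 339.0], 0.65), ([201.0, 164.0, 279.0, 266.0], 0.31)]
```

View pics/top.png

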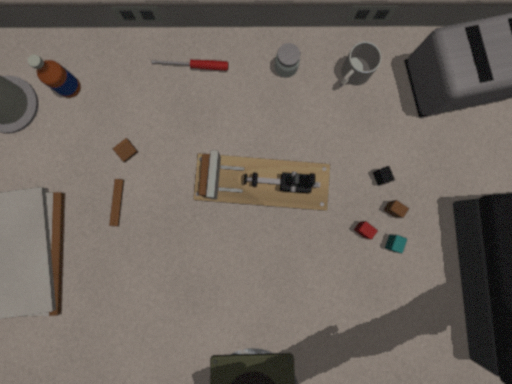

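View pics/side.png

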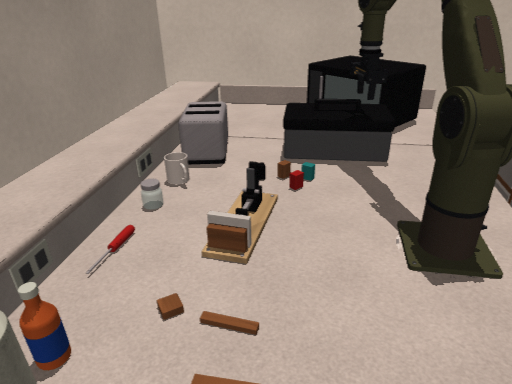

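The brown block at top (397,209) / side (284,169) is the oak block. The black (384,176), red (367,230) and turquoise (397,244) ones are look-alikes, and the other brown pieces, at top (125,150) and (117,202), are the flat offcuts. I'll check this in one enlarged crop.

Run:
```python
from h import *
a=cv2.imread('pics/top.png');b=cv2.imread('pics/side.png')
c1=cv2.resize(a[160:260,340:420],(400,500),interpolation=cv2.INTER_CUBIC)
c2=cv2.resize(b[150:200,265:325],(400,333),interpolation=cv2.INTER_CUBIC)
c2=np.vstack([c2,np.zeros((167,400,3),np.uint8)])
cv2.imwrite('pics/crop.png',np.hstack([c1,c2]))
ci=r.camera_info('top')
def rect(m):
    c,_=cv2.findContours(m.astype(np.uint8),0,2);return cv2.minAreaRect(max(c,key=cv2.contourArea))
for x in r.masks_of('top','oak_block')[:5]:
    R=rect(x['region']);print(x['bbox'],R,onz(ci,R[0],.055))
m=[x for x in r.masks_of('top','fixture')][0]
R=rect(m['region']);B=cv2.boxPoints(R);print(B)
for p in B: print(onz(ci,p,.018))
print('c',onz(ci,R[0],.018))
```

```text
[382.3, 233.9, 409.3, 253.9] ((395.6500549316406, 243.55001831054688), (18.024980545043945, 17.076295852661133), 18.43494987487793) [ 0.36948826 -0.35448853  0.055     ]
[375.7, 169.3, 392.1, 184.4] ((383.5753479003906, 175.53424072265625), (15.683513641357422, 19.428831100463867), 69.44395446777344) [ 0.53604741 -0.33224758  0.055     ]
[383.1, 197.8, 408.6, 219.1] ((395.65380859375, 209.2692108154297), (21.91065788269043, 17.47305679321289), 33.6900634765625) [ 0.45258705 -0.35838563  0.055     ]
[353.7, 220.2, 379.5, 242.9] ((365.84423828125, 230.286865234375), (20.870014190673828, 15.492463111877441), 39.80556869506836) [ 0.4026046  -0.28293446  0.055     ]
[[192.06891 201.73347]
 [195.37689 152.94081]
 [330.23163 162.08351]
 [326.92365 210.87617]]
[0.48000009 0.14338808 0.018     ]
[0.60418506 0.13514711 0.018     ]
[ 0.57683251 -0.20883175  0.018     ]
[ 0.45220018 -0.19652541  0.018     ]
c [ 0.52798315 -0.03114627  0.018     ]
```

View pics/crop.png

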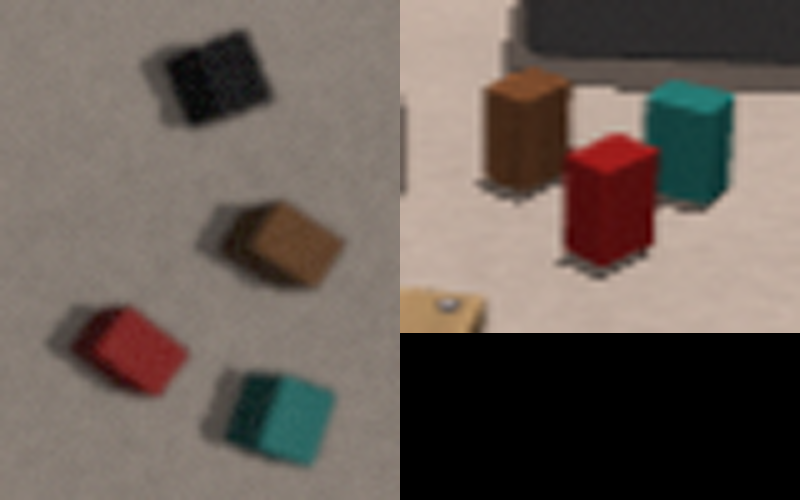

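The crop shows four tall blocks: brown at top px (397,209), plus black, red and turquoise. The brown one is the only oak one, so it's the work piece. I'll move over it for a close look with the wrist camera.

```bash
python3 -m jog '[{"dx":0.105,"dy":0.118,"wz":-0.055,"hand":0.25},{"dx":0.105,"dy":0.118,"wz":-0.055,"hand":0.25},{"dx":0.105,"dy":0.118,"wz":-0.055,"hand":0.25},{"dx":0.105,"dy":0.118,"wz":-0.055,"hand":0.25},{"dx":0.105,"dy":0.118,"wz":-0.055,"hand":0.25}]' 20
python3 -m jog '[{"dx":0.105,"dy":0.118,"wz":-0.055,"hand":0.25},{"dx":0.105,"dy":0.118,"wz":-0.055,"hand":0.25},{"dx":0.105,"dy":0.118,"wz":-0.055,"hand":0.25},{"hand":0.25},{"hand":0.25}]'
cat > blk.py <<'E'
from h import *
import sys
from scipy.optimize import least_squares
s=r.get_state();ci=r.camera_info('wrist');a=r.snapshot('wrist')
n=sys.argv[1]
print(s['clock'],s['tool_pos'],s['q'][6],'cam',-np.array(ci['R']).T@ci['t'],'opening',s['opening'])
x0=np.array([float(v) for v in sys.argv[2:5]]); z0=float(sys.argv[5])
def hull(p):
    c,sn=np.cos(p[2]),np.sin(p[2])
    P=[proj(ci,[p[0]+c*u-sn*v,p[1]+sn*u+c*v,z]) for u in(-.015,.015) for v in(-.02,.02) for z in(z0,z0+.055)]
    return cv2.convexHull(np.array(P,np.float32)).reshape(-1,2)
ms=r.masks_of('wrist','oak_block'); uv=proj(ci,[x0[0],x0[1],z0+.03])
for m in ms: print(m['bbox'],m['p'])
m=min(ms,key=lambda m:np.hypot((m['bbox'][0]+m['bbox'][2])/2-uv[0],(m['bbox'][1]+m['bbox'][3])/2-uv[1]))
cs,_=cv2.findContours(m['region'].astype(np.uint8),0,1);c=max(cs,key=cv2.contourArea).reshape(-1,2).astype(float)
c=np.array([q for q in c if 3<q[0]<508 and 3<q[1]<380])
f=lambda p:[cv2.pointPolygonTest(hull(p),(float(q[0]),float(q[1])),True) for q in c]
best=min((least_squares(f,[x0[0],x0[1],x0[2]+d],x_scale=[.01,.01,.1],loss='soft_l1',diff_step=1e-4) for d in(-.3,0,.3)),key=lambda o:o.cost)
print('block',best.x,np.degrees(best.x[2]),'rms',np.sqrt(np.mean(np.square(best.fun))))
cv2.polylines(a,[hull(best.x).astype(np.int32)],True,(0,255,0),1)
save(n,a)
E
python3 blk.py w1.png 0.455 -0.36 -0.58 0
```

```text
1.1 [ 0.18399047 -0.59730983  0.23873016] -0.2151034331611962 cam [ 0.25087821 -0.57578479  0.38545665] opening 1.000969510769698invalid input
invalid input
Traceback (most recent call last):
  File "blk.py", line 14, in <module>
    m=min(ms,key=lambda m:np.hypot((m['bbox'][0]+m['bbox'][2])/2-uv[0],(m['bbox'][1]+m['bbox'][3])/2-uv[1]))
ValueError: min() iterable argument is empty
```

```bash
python3 -m jog '[{"wx":0,"wy":0,"wz":-0.055,"dx":0.105,"dy":0.118,"dz":0,"hand":0.25},{"wx":0,"wy":0,"wz":-0.055,"dx":0.105,"dy":0.118,"dz":0,"hand":0.25},{"wx":0,"wy":0,"wz":-0.055,"dx":0.105,"dy":0.118,"dz":0,"hand":0.25},{"wx":0,"wy":0,"wz":-0.055,"dx":0.105,"dy":0.118,"dz":0,"hand":0.25},{"wx":0,"wy":0,"wz":-0.055,"dx":0.105,"dy":0.118,"dz":0,"hand":0.25}]' 20
```

```text
clock: 1.62
tool_pos: [0.3163, -0.4484, 0.2389]
eef_rot: [0.992, -0.128, 0.0, 0.0]
contact_force: [0.5, -0.6, -0.5]
opening: 0.752
finger_force: 0.0
```

```bash
python3 -m jog '[{"wx":0,"wy":0,"wz":-0.055,"dx":0.105,"dy":0.118,"dz":0,"hand":0.25},{"wx":0,"wy":0,"wz":-0.055,"dx":0.105,"dy":0.118,"dz":0,"hand":0.25},{"wx":0,"wy":0,"wz":-0.055,"dx":0.105,"dy":0.118,"dz":0,"hand":0.25},{"wx":0,"wy":0,"wz":0,"dx":0,"dy":0,"dz":0,"hand":0.25},{"wx":0,"wy":0,"wz":0,"dx":0,"dy":0,"dz":0,"hand":0.25}]'
python3 blk.py w1.png 0.455 -0.36 -0.58 0
```

```text
clock: 2.03
tool_pos: [0.3966, -0.3586, 0.2388]
eef_rot: [0.959, -0.282, 0.0, -0.0]
contact_force: [-1.0, -1.5, 0.2]
opening: 0.75
finger_force: 0.0
2.0333 [ 0.39664705 -0.3585625   0.2387654 ] -1.4144390770368425 cam [ 0.45529494 -0.39597904  0.38548962] opening 0.7499117971556614
[183.1, 182.8, 223.0, 220.8] 0.96
[256.1, 169.5, 288.8, 214.3] 0.93
[145.8, 52.7, 200.9, 102.8] 0.77
[217.1, 117.3, 253.6, 144.0] 0.73
block [ 0.45511687 -0.36549823 -0.5586285 ] -32.00705533834248 rms 1.2872261327676566
```

View pics/w1.png

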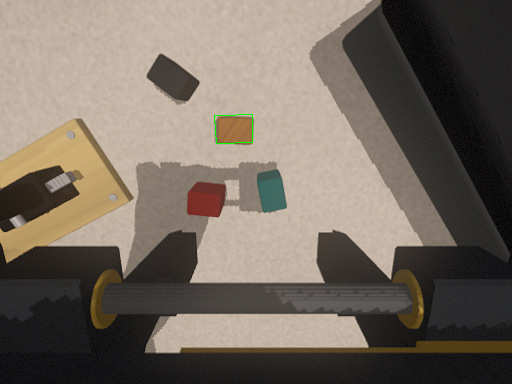

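The wrist picture shows the oak block at (234,129) with a tight fitted outline. It sits at (0.455, -0.3655) and is almost aligned with the tool already. I'll descend and grip it.

```bash
python3 -m jog '[{"wx":0,"wy":0,"wz":0.007,"dx":0.117,"dy":-0.014,"dz":0,"hand":0.25},{"wx":0,"wy":0,"wz":0,"dx":0.117,"dy":-0.014,"dz":0,"hand":0.25},{"wx":0,"wy":0,"wz":0,"dx":0,"dy":0,"dz":-0.16,"hand":0.25},{"wx":0,"wy":0,"wz":0,"dx":0,"dy":0,"dz":-0.16,"hand":0.25},{"wx":0,"wy":0,"wz":0,"dx":0,"dy":0,"dz":-0.16,"hand":0.25}]'
python3 -m jog '[{"wx":0,"wy":0,"wz":0,"dx":0,"dy":0,"dz":-0.16,"hand":0.25},{"wx":0,"wy":0,"wz":0,"dx":0,"dy":0,"dz":-0.1,"hand":0.25},{"wx":0,"wy":0,"wz":0,"dx":0,"dy":0,"dz":-0.095,"hand":0.25},{"wx":0,"wy":0,"wz":0,"dx":0,"dy":0,"dz":0,"hand":0.25},{"wx":0,"wy":0,"wz":0,"dx":0,"dy":0,"dz":0,"hand":0.6}]'
python3 -m jog '[{"wx":0,"wy":0,"wz":0,"dx":0,"dy":0,"dz":0,"hand":1},{"wx":0,"wy":0,"wz":0,"dx":0,"dy":0,"dz":0,"hand":1},{"wx":0,"wy":0,"wz":0,"dx":0,"dy":0,"dz":0,"hand":1},{"wx":0,"wy":0,"wz":0,"dx":0,"dy":0,"dz":0,"hand":1}]' 15
```

```text
clock: 2.55
tool_pos: [0.4515, -0.3713, 0.118]
eef_rot: [0.96, -0.281, 0.001, 0.001]
contact_force: [-0.1, -0.4, -0.5]
opening: 0.746
finger_force: 0.0
clock: 2.97
tool_pos: [0.4504, -0.3699, 0.0293]
eef_rot: [0.96, -0.281, -0.001, 0.0]
contact_force: [-0.2, 0.0, -0.2]
opening: 0.696
finger_force: 0.0
clock: 3.3
tool_pos: [0.4533, -0.3692, 0.0317]
eef_rot: [0.96, -0.28, 0.001, 0.001]
contact_force: [1.0, -0.5, 6.2]
opening: 0.452
finger_force: 15.0
```

```bash
python3 -m jog '[{"wx":0,"wy":0,"wz":0,"dx":0,"dy":0,"dz":0.16,"hand":1},{"wx":0,"wy":0,"wz":0,"dx":0,"dy":0,"dz":0.16,"hand":1},{"wx":0,"wy":0,"wz":0.06,"dx":0,"dy":0,"dz":0.16,"hand":1},{"wx":0,"wy":0,"wz":0.06,"dx":0,"dy":0,"dz":0.16,"hand":1},{"wx":0,"wy":0,"wz":0.06,"dx":0,"dy":0,"dz":0.16,"hand":1}]'
python3 -m jog '[{"wx":0,"wy":0,"wz":0.06,"dx":0.026,"dy":0.107,"dz":0.06,"hand":1},{"wx":0,"wy":0,"wz":0.06,"dx":0.026,"dy":0.107,"dz":0,"hand":1},{"wx":0,"wy":0,"wz":0.06,"dx":0.026,"dy":0.107,"dz":0,"hand":1},{"wx":0,"wy":0,"wz":0.06,"dx":0.026,"dy":0.107,"dz":0,"hand":1},{"wx":0,"wy":0,"wz":0.06,"dx":0.026,"dy":0.107,"dz":0,"hand":1}]'
python3 -m jog '[{"wx":0,"wy":0,"wz":0.06,"dx":0.026,"dy":0.107,"dz":0,"hand":1},{"wx":0,"wy":0,"wz":0.06,"dx":0.026,"dy":0.107,"dz":0,"hand":1},{"wx":0,"wy":0,"wz":0.06,"dx":0.026,"dy":0.107,"dz":0,"hand":1},{"wx":0,"wy":0,"wz":0.06,"dx":0.026,"dy":0.107,"dz":0,"hand":1},{"wx":0,"wy":0,"wz":0.06,"dx":0.026,"dy":0.107,"dz":0,"hand":1}]'
python3 -m jog '[{"wx":0,"wy":0,"wz":0.06,"dx":0.026,"dy":0.107,"dz":0,"hand":1},{"wx":0,"wy":0,"wz":0.06,"dx":0.026,"dy":0.107,"dz":0,"hand":1},{"wx":0,"wy":0,"wz":0.06,"dx":0,"dy":0,"dz":0,"hand":1},{"wx":0,"wy":0,"wz":0.06,"dx":0,"dy":0,"dz":0,"hand":1},{"wx":0,"wy":0,"wz":0,"dx":0,"dy":0,"dz":0,"hand":1}]'
python3 - <<'E'
from h import *
s=r.get_state();print(s['tool_pos'],s['q'],s['opening'],s['contact_force']);ci=r.camera_info('wrist');a=r.snapshot('wrist')
print(-np.array(ci['R']).T@ci['t'],ci['mtx'][0][0])
save('w2.png',a)
for q in('fixture','drawer_front','pad_face','jaw','trigger_blade'):
    print(q,[(np.round(x['bbox']).tolist(),round(x['p'],2)) for x in r.search_frame('wrist',q)][:3])
E
```

```text
clock: 3.72
tool_pos: [0.4521, -0.3681, 0.2327]
eef_rot: [0.995, -0.1, 0.0, 0.001]
contact_force: [0.9, -0.3, -0.9]
opening: 0.455
finger_force: 15.0
clock: 4.13
tool_pos: [0.485, -0.2334, 0.2459]
eef_rot: [0.98, 0.198, 0.0, 0.001]
contact_force: [0.6, -0.1, -0.9]
opening: 0.452
finger_force: 15.0
clock: 4.55
tool_pos: [0.5175, -0.0997, 0.2457]
eef_rot: [0.878, 0.479, 0.0, 0.001]
contact_force: [0.5, -0.3, -0.5]
opening: 0.455
finger_force: 15.0
clock: 4.97
tool_pos: [0.5303, -0.047, 0.2454]
eef_rot: [0.739, 0.673, 0.0, 0.0]
contact_force: [-0.7, -0.2, -0.1]
opening: 0.453
finger_force: 15.0
[ 0.53034668 -0.04695641  0.24539482] [ 0.30435129  0.59004744 -0.49018731  1.82787885  0.36886036  0.81455331
 -0.46594942] 0.45263065171995953 [-0.69051682 -0.21377977 -0.08984815]
[0.53651949 0.0239237  0.39206541] 291.1619885328111
fixture [([203.0, 10.0, 306.0, 233.0], 0.68)]
drawer_front [([193.0, 8.0, 320.0, 68.0], 0.78)]
pad_face [([243.0, 125.0, 270.0, 132.0], 0.58)]
jaw [([242.0, 122.0, 270.0, 153.0], 0.75), ([205.0, 9.0, 305.0, 233.0], 0.69)]
trigger_blade [([202.0, 11.0, 307.0, 233.0], 0.35)]
```

View pics/w2.png

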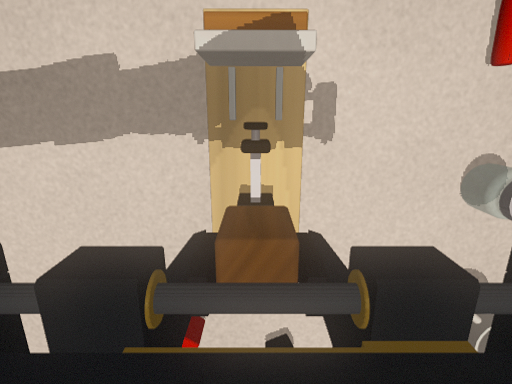

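Wrist picture: the block is held square. The drawer face's lower edge is near row 66, the strips are at columns ~232 and ~279, the pad is at (256,125) and the jaw at (256,146). I'll take edge positions from the pixels.

Run:
```python
from h import *
g=cv2.cvtColor(cv2.imread('pics/w2.png'),cv2.COLOR_BGR2GRAY).astype(int)
for v in(75,90,105,115): print(v,g[v-1:v+2,198:315].mean(0).astype(int).tolist())
for u in(218,245,265,295): print(u,g[5:140,u-1:u+2].mean(1).astype(int).tolist())
```

```text
75 [129, 127, 125, 126, 126, 129, 131, 113, 110, 114, 115, 115, 115, 116, 116, 114, 115, 114, 113, 111, 112, 110, 109, 109, 108, 109, 108, 109, 110, 109, 111, 124, 126, 126, 126, 129, 128, 100, 108, 111, 110, 111, 112, 112, 111, 114, 114, 114, 115, 115, 115, 115, 114, 115, 114, 114, 114, 113, 114, 113, 116, 116, 118, 118, 117, 117, 117, 117, 117, 116, 119, 117, 119, 120, 121, 121, 122, 118, 111, 127, 128, 127, 128, 128, 129, 124, 123, 126, 127, 127, 128, 127, 126, 128, 127, 128, 129, 127, 129, 130, 130, 130, 129, 130, 130, 129, 128, 120, 133, 138, 132, 197, 204, 204, 201, 197, 194]
90 [130, 129, 129, 128, 130, 130, 132, 133, 114, 113, 114, 114, 114, 114, 114, 115, 113, 114, 112, 111, 110, 109, 109, 108, 105, 107, 107, 108, 108, 108, 102, 125, 126, 125, 125, 127, 130, 97, 106, 109, 111, 110, 109, 111, 113, 114, 113, 113, 113, 113, 114, 113, 114, 113, 114, 114, 114, 113, 112, 114, 116, 116, 116, 116, 117, 117, 117, 116, 115, 116, 116, 117, 119, 119, 119, 121, 121, 104, 122, 128, 126, 126, 126, 130, 117, 122, 124, 124, 127, 127, 127, 127, 126, 127, 127, 127, 127, 129, 128, 130, 129, 128
[... 3196 characters left out ...]
26, 126, 127, 128, 129, 116, 73]
295 [194, 193, 195, 175, 178, 190, 146, 111, 115, 119, 121, 121, 121, 121, 121, 119, 120, 120, 102, 88, 88, 88, 89, 89, 92, 130, 148, 150, 144, 144, 144, 145, 143, 143, 143, 143, 143, 144, 144, 143, 143, 144, 143, 143, 139, 128, 111, 101, 101, 100, 100, 99, 100, 100, 101, 99, 100, 99, 98, 99, 96, 123, 128, 128, 128, 128, 128, 129, 128, 128, 128, 128, 128, 128, 128, 129, 128, 128, 127, 129, 127, 129, 128, 127, 128, 128, 128, 129, 130, 128, 129, 129, 129, 128, 127, 127, 128, 128, 128, 129, 128, 129, 130, 129, 128, 129, 129, 129, 128, 128, 128, 129, 128, 128, 129, 129, 129, 128, 130, 129, 130, 129, 129, 129, 130, 130, 130, 130, 129, 130, 130, 130, 130, 130, 132]
```

Run:
```python
from h import *
ci=r.camera_info('wrist')
P=lambda u,v,z:np.round(onz(ci,(u,v),z),4)
print('boardL',P(204.3,75,.018),P(206,105,.018),'boardR',P(305.5,75,.018),P(303,105,.018))
for v,l,rr in((75,228.6,282.7),(90,228.2,282),(105,228.6,281.9)):
    a,b=P(l,v,.026),P(rr,v,.026);print(a,b,np.linalg.norm(a-b),(a+b)/2)
for u in(218,245,265,295): print(P(u,65.3,.018),P(u,50.7,.103))
print('pad front/rear',P(256.5,121.8,.046),P(256.5,128.6,.046),'jaw',P(256,139,.046))
s=r.get_state();print(s['tool_pos'])
# held block: front top edge row 206, lower bottom etc
ms=r.masks_of('wrist','oak_block')
for m in ms[:2]: print(m['bbox'],m['p'])
x=s['tool_pos']
print(proj(ci,x),np.linalg.norm(np.array(ci['R'])@x+ci['t']))
```

```text
boardL [0.4791 0.0736 0.018 ] [0.4761 0.0396 0.018 ] boardR [0.5992 0.0614 0.018 ] [0.5943 0.0276 0.018 ]
[0.5086 0.0697 0.026 ] [0.5714 0.0633 0.026 ] 0.06312527227664048 [0.54   0.0665 0.026 ]
[0.506  0.0534 0.026 ] [0.5693 0.0469 0.026 ] 0.06363285314992564 [0.53765 0.05015 0.026  ]
[0.5043 0.0365 0.026 ] [0.5679 0.0301 0.026 ] 0.06392120149058525 [0.5361 0.0333 0.026 ]
[0.4968 0.0825 0.018 ] [0.5076 0.0811 0.103 ]
[0.5286 0.0793 0.018 ] [0.5319 0.0786 0.103 ]
[0.5521 0.0769 0.018 ] [0.5498 0.0768 0.103 ]
[0.5874 0.0733 0.018 ] [0.5768 0.074  0.103 ]
pad front/rear [0.5357 0.0143 0.046 ] [0.5349 0.0067 0.046 ] jaw [ 0.5332 -0.0051  0.046 ]
[ 0.53042993 -0.04773527  0.24513525]
[215.5, 205.4, 301.1, 283.7] 0.93
[263.0, 333.0, 295.1, 347.6] 0.77
[257.82226738 247.90567114] 0.16304260534571663
```

```bash
python3 -m jog '[{"wx":0,"wy":0,"wz":-0.0055,"dx":0.0105,"dy":0.132,"dz":0,"hand":1},{"wx":0,"wy":0,"wz":0,"dx":0.0105,"dy":0.132,"dz":0,"hand":1},{"wx":0,"wy":0,"wz":0,"dx":0.0105,"dy":0.132,"dz":0,"hand":1},{"wx":0,"wy":0,"wz":0,"dx":0,"dy":0,"dz":-0.15,"hand":1},{"wx":0,"wy":0,"wz":0,"dx":0,"dy":0,"dz":-0.15,"hand":1}]'
python3 -m jog '[{"wx":0,"wy":0,"wz":0,"dx":0,"dy":0,"dz":-0.15,"hand":1},{"wx":0,"wy":0,"wz":0,"dx":0,"dy":0,"dz":-0.15,"hand":1},{"wx":0,"wy":0,"wz":0,"dx":0,"dy":0,"dz":-0.1,"hand":1},{"wx":0,"wy":0,"wz":0,"dx":0,"dy":0,"dz":0,"hand":1},{"wx":0,"wy":0,"wz":0,"dx":0,"dy":0,"dz":0,"hand":1}]'
python3 - <<'E'
from h import *
s=r.get_state();print(s['tool_pos'],s['eef_rot'],s['contact_force'])
ci=r.camera_info('wrist');a=r.snapshot('wrist');t=r.snapshot('top');d=r.snapshot('side')
o=np.zeros((384,800,3),np.uint8);o[:,:512]=a
o[:192,512:]=cv2.resize(t[140:215,180:292],(288,192),interpolation=cv2.INTER_CUBIC)
o[192:,512:]=cv2.resize(d[190:265,195:307],(288,192),interpolation=cv2.INTER_CUBIC)
save('w3.png',o);save('w3raw.png',a)
E
```

```text
clock: 5.73
tool_pos: [0.5407, 0.0554, 0.1712]
eef_rot: [0.743, 0.669, 0.004, 0.001]
contact_force: [0.7, -1.7, -0.9]
opening: 0.452
finger_force: 15.0
clock: 6.15
tool_pos: [0.5378, 0.0517, 0.0694]
eef_rot: [0.745, 0.667, -0.001, -0.0]
contact_force: [0.1, 0.6, -1.1]
opening: 0.454
finger_force: 15.0
[0.53782292 0.05165136 0.06942585] [ 7.44626308e-01  6.67480677e-01 -1.01195144e-03 -4.27172996e-04] [ 0.05525322  0.59974322 -1.10404586]
```

View pics/w3.png

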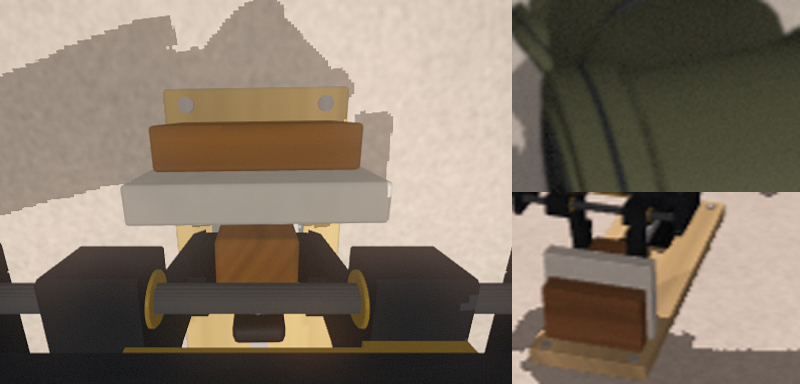

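The picture shows the block (columns 216–299) centred on the panel (123–391) and square to it, with a gap in front of the face. I'll lower it until it touches the board.

```bash
python3 -m jog '[{"wx":0,"wy":0,"wz":0,"dx":0,"dy":0,"dz":-0.04,"hand":1},{"wx":0,"wy":0,"wz":0,"dx":0,"dy":0,"dz":-0.024,"hand":1},{"wx":0,"wy":0,"wz":0,"dx":0,"dy":0,"dz":0,"hand":1}]'
python3 -m jog '[{"wx":0,"wy":0,"wz":0,"dx":0,"dy":0,"dz":-0.01,"hand":1},{"wx":0,"wy":0,"wz":0,"dx":0,"dy":0,"dz":0,"hand":1}]'
python3 -m jog '[{"wx":0,"wy":0,"wz":0,"dx":0,"dy":0,"dz":-0.006,"hand":1},{"wx":0,"wy":0,"wz":0,"dx":0,"dy":0,"dz":0,"hand":1}]'
```

```text
clock: 6.55
tool_pos: [0.538, 0.0514, 0.0535]
eef_rot: [0.745, 0.667, -0.0, -0.0]
contact_force: [0.3, -0.6, -1.3]
opening: 0.452
finger_force: 15.0
clock: 6.72
tool_pos: [0.5382, 0.0517, 0.0513]
eef_rot: [0.745, 0.668, -0.0, -0.0]
contact_force: [-0.2, -1.3, -1.2]
opening: 0.454
finger_force: 15.0
clock: 6.88
tool_pos: [0.5384, 0.0517, 0.0499]
eef_rot: [0.745, 0.668, -0.0, -0.0]
contact_force: [0.3, 0.2, -0.5]
opening: 0.457
finger_force: 15.0
```

```bash
python3 -m jog '[{"wx":0,"wy":0,"wz":0,"dx":0,"dy":0,"dz":-0.005,"hand":1},{"wx":0,"wy":0,"wz":0,"dx":0,"dy":0,"dz":0,"hand":1}]'
python3 -m jog '[{"wx":0,"wy":0,"wz":0,"dx":0,"dy":0,"dz":-0.005,"hand":1},{"wx":0,"wy":0,"wz":0,"dx":0,"dy":0,"dz":0,"hand":1}]'
```

```text
clock: 7.05
tool_pos: [0.5384, 0.0516, 0.0496]
eef_rot: [0.745, 0.668, 0.0, 0.0]
contact_force: [-1.8, -0.8, 7.1]
opening: 0.451
finger_force: 15.0
clock: 7.22
tool_pos: [0.5385, 0.0516, 0.0491]
eef_rot: [0.745, 0.668, 0.0, 0.001]
contact_force: [-2.8, -0.8, 14.2]
opening: 0.453
finger_force: 15.0
```

```bash
python3 -m jog '[{"wx":0,"wy":0,"wz":0,"dx":0,"dy":0,"dz":0.009,"hand":1},{"wx":0,"wy":0,"wz":0,"dx":0.0015,"dy":0.016,"dz":0,"hand":1},{"wx":0,"wy":0,"wz":0,"dx":0.0015,"dy":0.016,"dz":0,"hand":1},{"wx":0,"wy":0,"wz":0,"dx":0,"dy":0,"dz":0,"hand":1}]'
python3 -m jog '[{"wx":0,"wy":0,"wz":0,"dx":0.001,"dy":0.008,"dz":0,"hand":1},{"wx":0,"wy":0,"wz":0,"dx":0,"dy":0,"dz":0,"hand":1}]'
python3 -m jog '[{"wx":0,"wy":0,"wz":0,"dx":0.001,"dy":0.008,"dz":0,"hand":1},{"wx":0,"wy":0,"wz":0,"dx":0,"dy":0,"dz":0,"hand":1}]'
```

```text
clock: 7.55
tool_pos: [0.5394, 0.0614, 0.0496]
eef_rot: [0.744, 0.668, 0.001, -0.0]
contact_force: [0.3, 0.9, -0.0]
opening: 0.452
finger_force: 15.0
clock: 7.72
tool_pos: [0.5393, 0.062, 0.0495]
eef_rot: [0.744, 0.668, -0.0, -0.0]
contact_force: [0.5, 0.6, -0.5]
opening: 0.453
finger_force: 15.0
clock: 7.88
tool_pos: [0.5394, 0.0622, 0.0495]
eef_rot: [0.745, 0.667, -0.001, 0.001]
contact_force: [-0.3, -2.6, -1.1]
opening: 0.461
finger_force: 15.0
```

```bash
python3 -m jog '[{"wx":0,"wy":0,"wz":0,"dx":0.001,"dy":0.008,"dz":0,"hand":1},{"wx":0,"wy":0,"wz":0,"dx":0,"dy":0,"dz":0,"hand":1}]'
python3 -m jog '[{"wx":0,"wy":0,"wz":0,"dx":0.0005,"dy":0.006,"dz":-0.004,"hand":1},{"wx":0,"wy":0,"wz":0,"dx":0,"dy":0,"dz":0,"hand":1}]'
```

```text
clock: 8.05
tool_pos: [0.5393, 0.0622, 0.0495]
eef_rot: [0.745, 0.667, -0.002, 0.001]
contact_force: [1.0, -7.0, -1.1]
opening: 0.453
finger_force: 15.0
clock: 8.22
tool_pos: [0.5393, 0.0624, 0.0491]
eef_rot: [0.746, 0.666, -0.003, 0.002]
contact_force: [-1.1, -9.1, 6.0]
opening: 0.447
finger_force: 15.0
```

The block stops firmly against the drawer front (9 N). I'll release it and lift off.

```bash
python3 -m jog '[{"wx":0,"wy":0,"wz":0,"dx":0,"dy":-0.006,"dz":0.003,"hand":0.9},{"wx":0,"wy":0,"wz":0,"dx":0,"dy":0,"dz":0,"hand":0.5},{"wx":0,"wy":0,"wz":0,"dx":0,"dy":0,"dz":0,"hand":0.25},{"wx":0,"wy":0,"wz":0,"dx":0,"dy":0,"dz":0,"hand":0.25}]'
python3 -m jog '[{"wx":0,"wy":0,"wz":0,"dx":0,"dy":0,"dz":0.05,"hand":0.25},{"wx":0,"wy":0,"wz":0,"dx":0,"dy":0,"dz":0.16,"hand":0.25},{"wx":0,"wy":0,"wz":0,"dx":0,"dy":0,"dz":0.16,"hand":0.25},{"wx":0,"wy":0,"wz":0,"dx":0,"dy":0,"dz":0.16,"hand":0.25},{"wx":0,"wy":0,"wz":0,"dx":0,"dy":0,"dz":0.16,"hand":0.25}]'
python3 -m jog '[{"wx":0,"wy":0,"wz":0,"dx":-0.015,"dy":-0.15,"dz":0.1,"hand":0.25},{"wx":0,"wy":0,"wz":0,"dx":-0.015,"dy":-0.15,"dz":0,"hand":0.25},{"wx":0,"wy":0,"wz":0,"dx":-0.015,"dy":-0.15,"dz":0,"hand":0.25},{"wx":0,"wy":0,"wz":0,"dx":-0.015,"dy":-0.15,"dz":0,"hand":0.25},{"wx":0,"wy":0,"wz":0,"dx":-0.015,"dy":-0.15,"dz":0,"hand":0.25}]'
python3 -m jog '[{"wx":0,"wy":0,"wz":0,"dx":-0.008,"dy":-0.15,"dz":0,"hand":0.25},{"wx":0,"wy":0,"wz":0,"dx":-0.008,"dy":-0.15,"dz":0,"hand":0.25},{"wx":0,"wy":0,"wz":0,"dx":0,"dy":0,"dz":0,"hand":0.25},{"wx":0,"wy":0,"wz":0,"dx":0,"dy":0,"dz":0,"hand":0.25}]'
python3 - <<'E'
from h import *
s=r.get_state();print(s['tool_pos'],s['q']);ci=r.camera_info('wrist');a=r.snapshot('wrist')
print(-np.array(ci['R']).T@ci['t'])
save('w4.png',a)
for q in('drawer_front','pad_face','jaw','trigger_blade','handle_grip','oak_block'):
    print(q,[(np.round(x['bbox']).tolist(),round(x['p'],2)) for x in r.search_frame('wrist',q)][:3])
f=np.array([.541,.0775]);e=np.array([.1045,.9945])
for n,x,z in(('handle top c',-107,.150),('h rear',-115,.15),('h front',-99,.15),('trig top rear',-79,.145),('trig top front',-69,.145)):
    p=f+e*(x-110)/1000;print(n,proj(ci,[p[0],p[1],z]))
E
```

```text
clock: 8.55
tool_pos: [0.5406, 0.0664, 0.0496]
eef_rot: [0.744, 0.668, 0.001, 0.0]
contact_force: [0.7, -2.0, 0.7]
opening: 0.625
finger_force: 0.5
clock: 8.97
tool_pos: [0.5395, 0.0669, 0.2239]
eef_rot: [0.744, 0.668, 0.0, -0.001]
contact_force: [1.0, 0.7, -0.7]
opening: 0.75
finger_force: 0.0
clock: 9.38
tool_pos: [0.5215, -0.1195, 0.2454]
eef_rot: [0.744, 0.668, 0.001, 0.0]
contact_force: [1.0, 0.6, 0.1]
opening: 0.751
finger_force: 0.0
clock: 9.72
tool_pos: [0.5172, -0.196, 0.2447]
eef_rot: [0.746, 0.666, 0.0, 0.0]
contact_force: [0.3, 0.5, 0.7]
opening: 0.751
finger_force: 0.0
[ 0.51719038 -0.19597183  0.24470227] [ 0.58292842  0.62016155 -0.50534559  1.76858648  0.38317378  0.85176921
 -0.2132917 ]
[ 0.52479413 -0.12527291  0.39140725]
drawer_front [([235.0, 81.0, 268.0, 100.0], 0.51), ([197.0, 0.0, 308.0, 177.0], 0.44)]
pad_face [([237.0, 82.0, 268.0, 98.0], 0.49)]
jaw [([234.0, 0.0, 266.0, 10.0], 0.51)]
trigger_blade [([237.0, 83.0, 269.0, 96.0], 0.81)]
handle_grip [([198.0, 2.0, 307.0, 176.0], 0.6), ([236.0, 82.0, 267.0, 100.0], 0.33)]
oak_block [([265.0, 247.0, 305.0, 283.0], 0.65), ([175.0, 230.0, 199.0, 243.0], 0.5)]
handle top c [250.84919108 131.39530681]
h rear [250.99828631 141.40449283]
h front [250.69729942 121.19838889]
trig top rear [250.44191566  95.24091883]
trig top front [250.24439418  81.87590341]
```

View pics/w4.png

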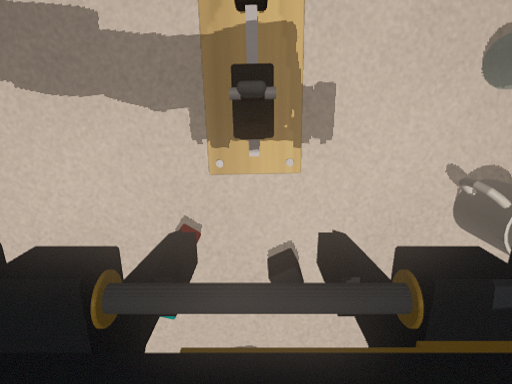

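The clamp shows at columns ~197–305. The trigger is at about (251,89), the handle is black on the black head, and the board's rear edge is at row 174. I'll brighten a crop and measure.

Run:
```python
from h import *
im=cv2.imread('pics/w4.png');ci=r.camera_info('wrist')
c=im[50:185,190:315].astype(float);c=np.clip(c*3,0,255).astype(np.uint8)
cv2.imwrite('pics/w4c.png',cv2.resize(c,(555,600),interpolation=cv2.INTER_NEAREST))
g=cv2.cvtColor(im,cv2.COLOR_BGR2GRAY).astype(int)
e=np.array([.1045,.9945])
for u in(225,280): print(g[165:182,u-1:u+2].mean(1).astype(int).tolist())
for u in(215,285):
  print(onz(ci,(u,174),.018))
L=[onz(ci,(u,v),.018)[:2] for u,v in((204.5,120),(208,160),(303.5,120),(301,160))];print(np.round(L,4))
```

```text
[155, 156, 156, 156, 156, 156, 156, 156, 152, 155, 175, 178, 174, 173, 175, 175, 174]
[169, 169, 169, 170, 169, 169, 170, 165, 160, 175, 181, 184, 187, 187, 185, 182, 180]
[ 0.46250265 -0.19078234  0.018     ]
[ 0.55340842 -0.20053831  0.018     ]
[[ 0.4595 -0.1218]
 [ 0.4562 -0.1716]
 [ 0.5817 -0.135 ]
 [ 0.5754 -0.1844]]
```

View pics/w4c.png

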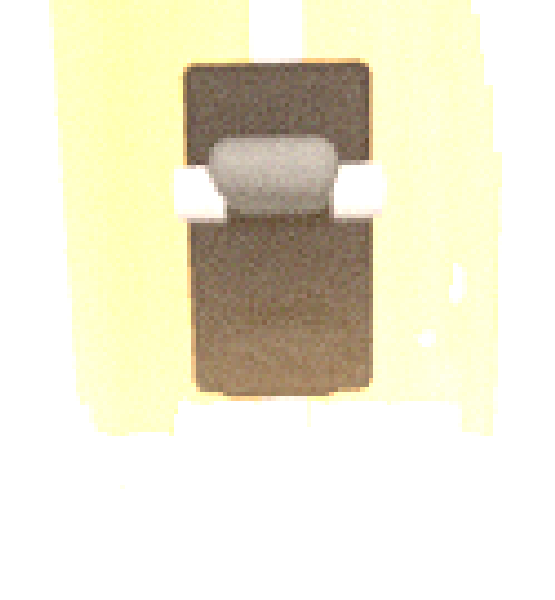

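Run:
```python
from h import *
ci=r.camera_info('wrist')
f=np.array([.541,.0775]);e=np.array([.1,.995])
def show(n,u,v,z):
    p=onz(ci,(u,v),z)[:2]-f; print(n,'dist from panel face',round(p@e*1000,1),'lateral',round((p@[-e[1],e[0]])*1000,1))
show('trig front',251.5,81,.145);show('head front',251.5,64,.07);show('head rear',253.5,139,.07)
show('rear L',215,174.5,.018);show('rear R',285,173.5,.018)
show('ears front',230,87.5,.075);show('ears front',276,87,.075);show('ear rear',276,99,.075)
show('bar end',253.5,156,.046+.004)
a=cv2.imread('pics/w4.png').astype(int).sum(2)
for u in (245,252,262): print(a[70:142,u].tolist())
```

```text
trig front dist from panel face -174.6 lateral 0.1
head front dist from panel face -150.8 lateral 1.2
head rear dist from panel face -225.9 lateral -0.1
rear L dist from panel face -275.5 lateral 51.3
rear R dist from panel face -274.7 lateral -40.1
ears front dist from panel face -173.5 lateral 23.4
ears front dist from panel face -173.4 lateral -23.7
ear rear dist from panel face -185.0 lateral -23.8
bar end dist from panel face -247.2 lateral 0.4
[104, 115, 108, 98, 98, 95, 105, 107, 93, 104, 117, 171, 189, 186, 194, 201, 196, 191, 190, 177, 168, 157, 157, 141, 144, 136, 140, 136, 103, 90, 90, 93, 94, 108, 110, 103, 101, 103, 109, 108, 101, 119, 112, 116, 107, 122, 110, 125, 117, 109, 118, 117, 112, 126, 119, 122, 126, 136, 132, 122, 127, 139, 130, 135, 132, 127, 140, 137, 120, 213, 399, 453]
[112, 97, 103, 97, 94, 108, 105, 101, 92, 94, 129, 164, 200, 195, 185, 203, 193, 198, 190, 180, 168, 170, 155, 143, 145, 142, 141, 137, 96, 89, 96, 99, 103, 103, 91, 112, 100, 109, 99, 116, 98, 104, 109, 117, 110, 114, 110, 111, 115, 111, 110, 110, 118, 119, 130, 130, 119, 141, 127, 133, 121, 130, 133, 133, 126, 137, 140, 128, 129, 248, 304, 309]
[97, 101, 104, 105, 109, 91, 97, 97, 96, 101, 115, 173, 191, 201, 193, 190, 200, 187, 188, 183, 172, 164, 149, 134, 137, 144, 129, 97, 86, 89, 96, 106, 97, 111, 113, 108, 110, 106, 106, 115, 104, 108, 119, 113, 117, 110, 105, 116, 105, 111, 110, 122, 109, 127, 125, 126, 122, 143, 139, 129, 131, 132, 138, 131, 136, 140, 138, 134, 130, 254, 352, 470]
```

Run:
```python
from h import *
ci=r.camera_info('wrist');s=r.get_state();a=r.snapshot('wrist')
print(s['clock'],s['tool_pos'],-np.array(ci['R']).T@ci['t'])
g=cv2.cvtColor(a,cv2.COLOR_RGB2GRAY).astype(int)
print(g[50:75,240:243].mean(1).astype(int).tolist());print(g[125:150,240:243].mean(1).astype(int).tolist());print(g[70:105,252:255].mean(1).astype(int).tolist());print(g[165:182,225].tolist())
ci2=r.camera_info('wrist');s=r.get_state();print(s['tool_pos'],-np.array(ci2['R']).T@ci2['t'])
```

```text
10.0667 [ 0.51792402 -0.19235392  0.24516706] [ 0.52498224 -0.12164827  0.39191224]
[105, 106, 107, 107, 106, 106, 107, 106, 106, 105, 106, 106, 105, 105, 105, 105, 107, 95, 54, 31, 34, 35, 37, 32, 36]
[41, 43, 45, 42, 44, 44, 45, 47, 46, 47, 47, 48, 47, 47, 48, 49, 48, 46, 53, 143, 163, 162, 161, 162, 162]
[36, 34, 36, 36, 34, 35, 35, 35, 34, 34, 34, 34, 37, 33, 34, 36, 53, 63, 65, 64, 67, 65, 66, 63, 62, 59, 59, 55, 50, 49, 49, 49, 38, 30, 32]
[157, 158, 156, 156, 156, 157, 156, 156, 155, 156, 156, 152, 176, 180, 177, 174, 175]
[ 0.51784534 -0.19268819  0.24511748] [ 0.5249557  -0.12196577  0.39187127]
```

Run:
```python
from h import *
ci=r.camera_info('wrist');e=np.array([.1,.995])
for n,u,v,z,x in(('trig front',251.5,85.6,.145,-69),('head front',251.5,67.8,.07,-45),('head rear',253.5,143.6,.07,-120),('board rear',250,176.3,.018,-170)):
    p=onz(ci,(u,v),z)[:2]; print(n,p,'grip target',p+e*(-98.5-x)/1000,'panel xf',x+(np.array([.541,.0775])-p)@e*1000)
print(r.get_state()['eef_rot'])
```

```text
trig front [ 0.52298098 -0.09997251] grip target [ 0.52003098 -0.12932501] panel xf 109.38705341616472
head front [ 0.52429356 -0.07636048] grip target [ 0.51894356 -0.12959298] panel xf 109.76181732232627
head rear [ 0.51788289 -0.15257793] grip target [ 0.52003289 -0.13118543] panel xf 111.23925282420612
board rear [ 0.5075164  -0.19907434] grip target [ 0.5146664  -0.12793184] panel xf 108.53983030325708
[ 7.43886527e-01  6.68305916e-01  1.90876984e-04 -3.23378894e-05]
```

The grip target is (0.520, -0.130) with the tool's y axis along the fixture's x. I'll turn and go above it.

```bash
python3 -m jog '[{"wx":0,"wy":0,"wz":-0.06,"dx":0.002,"dy":0.05,"dz":0,"hand":0.18},{"wx":0,"wy":0,"wz":-0.06,"dx":0.002,"dy":0.05,"dz":0,"hand":0.18},{"wx":0,"wy":0,"wz":-0.06,"dx":0.002,"dy":0.05,"dz":0,"hand":0.18},{"wx":0,"wy":0,"wz":-0.06,"dx":0.002,"dy":0.05,"dz":0,"hand":0.18},{"wx":0,"wy":0,"wz":-0.06,"dx":0.002,"dy":0.05,"dz":0,"hand":0.18}]'
python3 -m jog '[{"wx":0,"wy":0,"wz":-0.06,"dx":0,"dy":0,"dz":0,"hand":0.18},{"wx":0,"wy":0,"wz":-0.06,"dx":0,"dy":0,"dz":0,"hand":0.18},{"wx":0,"wy":0,"wz":-0.06,"dx":0,"dy":0,"dz":0,"hand":0.18},{"wx":0,"wy":0,"wz":-0.06,"dx":0,"dy":0,"dz":0,"hand":0.18},{"wx":0,"wy":0,"wz":-0.06,"dx":0,"dy":0,"dz":0,"hand":0.18}]'
python3 -m jog '[{"wx":0,"wy":0,"wz":-0.06,"dx":0,"dy":0,"dz":0,"hand":0.18},{"wx":0,"wy":0,"wz":-0.06,"dx":0,"dy":0,"dz":0,"hand":0.18},{"wx":0,"wy":0,"wz":-0.063,"dx":0,"dy":0,"dz":0,"hand":0.18},{"wx":0,"wy":0,"wz":0,"dx":0,"dy":0,"dz":0,"hand":0.18},{"wx":0,"wy":0,"wz":0,"dx":0,"dy":0,"dz":0,"hand":0.18}]'
python3 -m jog '[{"wx":0,"wy":0,"wz":0,"dx":0,"dy":0,"dz":0,"hand":0.18},{"wx":0,"wy":0,"wz":0,"dx":0,"dy":0,"dz":0,"hand":0.18}]'
```

```text
clock: 10.53
tool_pos: [0.5201, -0.1302, 0.2451]
eef_rot: [0.91, 0.415, 0.0, -0.0]
contact_force: [0.3, -0.3, 0.3]
opening: 0.821
finger_force: 0.0
clock: 10.95
tool_pos: [0.5202, -0.1306, 0.2451]
eef_rot: [0.992, 0.128, 0.0, -0.0]
contact_force: [-0.5, -0.8, -0.4]
opening: 0.82
finger_force: 0.0
clock: 11.37
tool_pos: [0.5202, -0.1308, 0.2451]
eef_rot: [0.999, -0.049, 0.0, 0.0]
contact_force: [0.9, 0.8, -0.0]
opening: 0.821
finger_force: 0.0
clock: 11.53
tool_pos: [0.5201, -0.1312, 0.245]
eef_rot: [0.999, -0.05, 0.0, -0.0]
contact_force: [0.4, 0.5, -0.7]
opening: 0.819
finger_force: 0.0
```

```bash
python3 -m jog '[{"wx":0,"wy":0,"wz":0,"dx":0,"dy":0.006,"dz":-0.14,"hand":0.18},{"wx":0,"wy":0,"wz":0,"dx":0,"dy":0,"dz":-0.12,"hand":0.18},{"wx":0,"wy":0,"wz":0,"dx":0,"dy":0,"dz":-0.06,"hand":0.18},{"wx":0,"wy":0,"wz":0,"dx":0,"dy":0,"dz":0,"hand":0.18},{"wx":0,"wy":0,"wz":0,"dx":0,"dy":0,"dz":0,"hand":0.18}]' 30
python3 -m jog '[{"wx":0,"wy":0,"wz":0,"dx":0,"dy":0,"dz":-0.06,"hand":0.18},{"wx":0,"wy":0,"wz":0,"dx":0,"dy":0,"dz":-0.06,"hand":0.18},{"wx":0,"wy":0,"wz":0,"dx":0,"dy":0,"dz":-0.06,"hand":0.18},{"wx":0,"wy":0,"wz":0,"dx":0,"dy":0,"dz":-0.056,"hand":0.18},{"wx":0,"wy":0,"wz":0,"dx":0,"dy":0,"dz":0,"hand":0.18}]'
python3 - <<'E'
from h import *
s=r.get_state();print(s['clock'],s['tool_pos'],s['contact_force']);ci=r.camera_info('wrist');a=r.snapshot('wrist')
save('w5.png',a)
for q in('pad_face','jaw','trigger_blade','oak_block','drawer_front'):
    print(q,[(np.round(x['bbox']).tolist(),round(x['p'],2)) for x in r.search_frame('wrist',q)][:3])
E
```

```text
clock: 11.95
tool_pos: [0.5198, -0.1299, 0.1647]
eef_rot: [0.999, -0.051, -0.001, -0.0]
contact_force: [0.2, 0.4, 0.7]
opening: 0.819
finger_force: 0.0
clock: 12.37
tool_pos: [0.5199, -0.1298, 0.1055]
eef_rot: [0.999, -0.051, -0.0, -0.0]
contact_force: [-0.0, 0.3, 0.1]
opening: 0.824
finger_force: 0.0
12.3667 [ 0.51993396 -0.12977737  0.10553289] [-0.03582705  0.26321624  0.13900561]
pad_face [([50.0, 198.0, 78.0, 232.0], 0.86)]
jaw [([52.0, 186.0, 117.0, 237.0], 0.94)]
trigger_blade [([186.0, 211.0, 228.0, 283.0], 0.55)]
oak_block [([476.0, 121.0, 512.0, 186.0], 0.75), ([1.0, 181.0, 48.0, 244.0], 0.65)]
drawer_front [([2.0, 239.0, 20.0, 254.0], 0.62), ([0.0, 127.0, 346.0, 318.0], 0.43)]
```

View pics/w5.png

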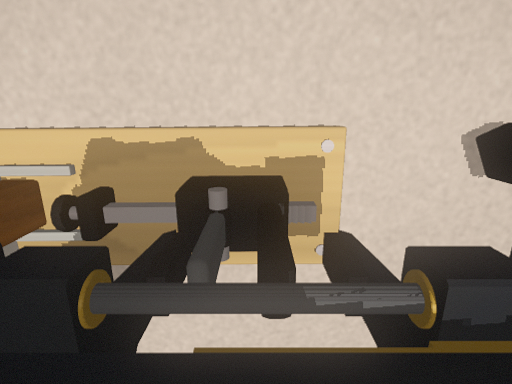

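The wrist view shows the fingers either side of the handle and trigger. The block is at columns 0–45, the pad at 52–78 and the jaw at 78–117. First pump.

```bash
cat > pad.py <<'E'
from h import *
import sys
s=r.get_state();ci=r.camera_info('wrist');a=r.snapshot('wrist');save(sys.argv[1],a)
bs={q:r.search_frame('wrist',q) for q in('pad_face','jaw')}
for q,b in bs.items():
    b=[x for x in b if x['bbox'][2]<150][:2]
    for x in b:
        l,t,rr,bo=x['bbox'];m=(t+bo)/2
        print(q,np.round(x['bbox'],1),round(x['p'],2),'y',[round(onz(ci,(u,m),.046)[1],4) for u in(l,rr)])
print(s['clock'],s['tool_pos'],s['contact_force'],s['opening'],s['finger_force'])
g=cv2.cvtColor(a,cv2.COLOR_RGB2GRAY).astype(int)
E
python3 pad.py p0.png
python3 -m jog '[{"wx":0,"wy":0,"wz":0,"dx":0,"dy":0,"dz":0,"hand":0.3},{"wx":0,"wy":0,"wz":0,"dx":0,"dy":0,"dz":0,"hand":0.4},{"wx":0,"wy":0,"wz":0,"dx":0,"dy":0,"dz":0,"hand":0.45},{"wx":0,"wy":0,"wz":0,"dx":0,"dy":0,"dz":0,"hand":0.45},{"wx":0,"wy":0,"wz":0,"dx":0,"dy":0,"dz":0,"hand":0.45}]'
python3 -m jog '[{"wx":0,"wy":0,"wz":0,"dx":0,"dy":0,"dz":0,"hand":0.6},{"wx":0,"wy":0,"wz":0,"dx":0,"dy":0,"dz":0,"hand":0.6},{"wx":0,"wy":0,"wz":0,"dx":0,"dy":0,"dz":0,"hand":0.6},{"wx":0,"wy":0,"wz":0,"dx":0,"dy":0,"dz":0,"hand":0.6}]'
python3 pad.py p1.png
```

```text
pad_face [ 50.8 196.9  80.7 232.1] 0.69 y [np.float64(0.0257), np.float64(0.0032)]
jaw [ 54.5 185.1 116.1 240.2] 0.65 y [np.float64(0.0225), np.float64(-0.0237)]
12.6667 [ 0.52092498 -0.13007937  0.10728684] [ 0.17282551 -0.07398456 -0.47059147] 0.8192079399476727 0.0
clock: 13.23
tool_pos: [0.5205, -0.1275, 0.1062]
eef_rot: [0.999, -0.05, 0.0, -0.001]
contact_force: [-0.1, 6.2, 3.2]
opening: 0.55
finger_force: 2.9
clock: 13.57
tool_pos: [0.5206, -0.1275, 0.1062]
eef_rot: [0.999, -0.05, 0.0, -0.001]
contact_force: [0.1, 5.8, 3.9]
opening: 0.414
finger_force: 30.0
pad_face [ 41.4 194.9  70.3 230.4] 0.86 y [np.float64(0.0346), np.float64(0.013)]
jaw [ 43.2 185.7 108.6 239.5] 0.56 y [np.float64(0.0333), np.float64(-0.0157)]
13.5667 [ 0.52056423 -0.1274608   0.10618173] [0.11076589 5.77323351 3.86129175] 0.414249796938575 29.97378802159801
```

Pump 1 moved the pad about 9 mm forward, leaving a gap of about 24 mm. I'll let it out and squeeze again.

```bash
python3 -m jog '[{"wx":0,"wy":0,"wz":0,"dx":0,"dy":0,"dz":0,"hand":0.25},{"wx":0,"wy":0,"wz":0,"dx":0,"dy":0,"dz":0,"hand":0.25},{"wx":0,"wy":0,"wz":0,"dx":0,"dy":0,"dz":0,"hand":0.25},{"wx":0,"wy":0,"wz":0,"dx":0,"dy":0,"dz":0,"hand":0.25},{"wx":0,"wy":0,"wz":0,"dx":0,"dy":0,"dz":0,"hand":0.25}]'
python3 pad.py p2.png
python3 -m jog '[{"wx":0,"wy":0,"wz":0,"dx":0,"dy":0,"dz":0,"hand":0.4},{"wx":0,"wy":0,"wz":0,"dx":0,"dy":0,"dz":0,"hand":0.45},{"wx":0,"wy":0,"wz":0,"dx":0,"dy":0,"dz":0,"hand":0.5},{"wx":0,"wy":0,"wz":0,"dx":0,"dy":0,"dz":0,"hand":0.6},{"wx":0,"wy":0,"wz":0,"dx":0,"dy":0,"dz":0,"hand":0.6}]'
python3 -m jog '[{"wx":0,"wy":0,"wz":0,"dx":0,"dy":0,"dz":0,"hand":0.6},{"wx":0,"wy":0,"wz":0,"dx":0,"dy":0,"dz":0,"hand":0.6}]'
python3 pad.py p3.png
```

```text
clock: 14.13
tool_pos: [0.5197, -0.1312, 0.1059]
eef_rot: [0.999, -0.052, -0.0, 0.001]
contact_force: [-0.7, 0.1, -0.4]
opening: 0.747
finger_force: 0.0
pad_face [ 33.9 195.5  62.6 230.2] 0.76 y [np.float64(0.0355), np.float64(0.0142)]
jaw [ 36.5 184.7 102.6 237.9] 0.88 y [np.float64(0.0332), np.float64(-0.0159)]
14.1333 [ 0.51972666 -0.13116157  0.10586628] [-0.66301004  0.09202313 -0.43325368] 0.7466884120840959 0.0
clock: 14.7
tool_pos: [0.5203, -0.1275, 0.106]
eef_rot: [0.999, -0.05, 0.0, -0.001]
contact_force: [-0.1, 7.8, 2.4]
opening: 0.418
finger_force: 29.9
clock: 14.87
tool_pos: [0.5203, -0.1275, 0.106]
eef_rot: [0.999, -0.05, 0.0, -0.001]
contact_force: [-0.3, 6.4, 2.2]
opening: 0.416
finger_force: 29.8
pad_face [ 25.8 194.6  56.4 231.6] 0.97 y [np.float64(0.0464), np.float64(0.0235)]
jaw [ 27.3 185.7  95.8 239.3] 0.84 y [np.float64(0.0451), np.float64(-0.0062)]
14.8667 [ 0.52034739 -0.12745795  0.10603939] [-0.29634861  6.36802653  2.20183388] 0.4159232260715783 29.797479138651397
```

```bash
python3 -m jog '[{"wx":0,"wy":0,"wz":0,"dx":0,"dy":0,"dz":0,"hand":0.25},{"wx":0,"wy":0,"wz":0,"dx":0,"dy":0,"dz":0,"hand":0.25},{"wx":0,"wy":0,"wz":0,"dx":0,"dy":0,"dz":0,"hand":0.25},{"wx":0,"wy":0,"wz":0,"dx":0,"dy":0,"dz":0,"hand":0.25},{"wx":0,"wy":0,"wz":0,"dx":0,"dy":0,"dz":0,"hand":0.25}]'
python3 -m jog '[{"wx":0,"wy":0,"wz":0,"dx":0,"dy":0,"dz":0,"hand":0.4},{"wx":0,"wy":0,"wz":0,"dx":0,"dy":0,"dz":0,"hand":0.45},{"wx":0,"wy":0,"wz":0,"dx":0,"dy":0,"dz":0,"hand":0.45},{"wx":0,"wy":0,"wz":0,"dx":0,"dy":0,"dz":0,"hand":0.45}]'
python3 -m jog '[{"wx":0,"wy":0,"wz":0,"dx":0,"dy":0,"dz":0,"hand":0.5},{"wx":0,"wy":0,"wz":0,"dx":0,"dy":0,"dz":0,"hand":0.5},{"wx":0,"wy":0,"wz":0,"dx":0,"dy":0,"dz":0,"hand":0.5}]'
python3 -m jog '[{"wx":0,"wy":0,"wz":0,"dx":0,"dy":0,"dz":0,"hand":0.55},{"wx":0,"wy":0,"wz":0,"dx":0,"dy":0,"dz":0,"hand":0.55},{"wx":0,"wy":0,"wz":0,"dx":0,"dy":0,"dz":0,"hand":0.55}]'
python3 -m jog '[{"wx":0,"wy":0,"wz":0,"dx":0,"dy":0,"dz":0,"hand":0.6},{"wx":0,"wy":0,"wz":0,"dx":0,"dy":0,"dz":0,"hand":0.6},{"wx":0,"wy":0,"wz":0,"dx":0,"dy":0,"dz":0,"hand":0.6}]'
python3 pad.py p4.png
```

```text
clock: 15.43
tool_pos: [0.5199, -0.1312, 0.106]
eef_rot: [0.999, -0.052, -0.0, 0.001]
contact_force: [-0.1, -0.5, 0.8]
opening: 0.745
finger_force: 0.0
clock: 15.77
tool_pos: [0.5204, -0.1272, 0.1061]
eef_rot: [0.999, -0.05, 0.0, -0.001]
contact_force: [0.1, 6.8, 3.3]
opening: 0.552
finger_force: 3.2
clock: 16.02
tool_pos: [0.5206, -0.1259, 0.1061]
eef_rot: [0.999, -0.05, 0.0, -0.002]
contact_force: [-0.2, 8.3, 2.4]
opening: 0.503
finger_force: 4.5
clock: 16.27
tool_pos: [0.5206, -0.1262, 0.1061]
eef_rot: [0.999, -0.05, 0.0, -0.002]
contact_force: [1.0, 9.1, 3.8]
opening: 0.453
finger_force: 4.3
clock: 16.52
tool_pos: [0.5205, -0.1275, 0.1061]
eef_rot: [0.999, -0.05, 0.0, -0.001]
contact_force: [0.5, 6.2, 2.2]
opening: 0.419
finger_force: 29.6
pad_face [ 12.6 193.8  42.1 231.1] 0.66 y [np.float64(0.0561), np.float64(0.034)]
jaw [ 15.7 184.5  85.5 238.1] 0.81 y [np.float64(0.0535), np.float64(0.0013)]
16.5167 [ 0.52048286 -0.12745158  0.10610338] [0.50934163 6.18158154 2.218356  ] 0.4193499862959589 29.550109099654946
```

View pics/p4.png

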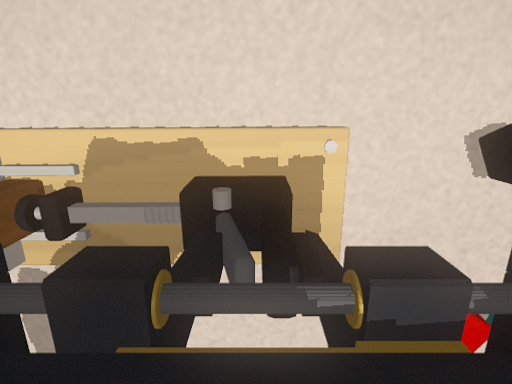

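The picture shows the pad at (30,213) nearing the block, with its spring still free and the bar squeezed forward. About 8 mm remain. The next pump goes in small steps.

```bash
python3 -m jog '[{"wx":0,"wy":0,"wz":0,"dx":0,"dy":0,"dz":0,"hand":0.25},{"wx":0,"wy":0,"wz":0,"dx":0,"dy":0,"dz":0,"hand":0.25},{"wx":0,"wy":0,"wz":0,"dx":0,"dy":0,"dz":0,"hand":0.25},{"wx":0,"wy":0,"wz":0,"dx":0,"dy":0,"dz":0,"hand":0.25},{"wx":0,"wy":0,"wz":0,"dx":0,"dy":0,"dz":0,"hand":0.25}]'
python3 -m jog '[{"wx":0,"wy":0,"wz":0,"dx":0,"dy":0,"dz":0,"hand":0.4},{"wx":0,"wy":0,"wz":0,"dx":0,"dy":0,"dz":0,"hand":0.45},{"wx":0,"wy":0,"wz":0,"dx":0,"dy":0,"dz":0,"hand":0.45},{"wx":0,"wy":0,"wz":0,"dx":0,"dy":0,"dz":0,"hand":0.45}]' 20
python3 -m jog '[{"wx":0,"wy":0,"wz":0,"dx":0,"dy":0,"dz":0,"hand":0.5},{"wx":0,"wy":0,"wz":0,"dx":0,"dy":0,"dz":0,"hand":0.5},{"wx":0,"wy":0,"wz":0,"dx":0,"dy":0,"dz":0,"hand":0.5}]'
python3 -m jog '[{"wx":0,"wy":0,"wz":0,"dx":0,"dy":0,"dz":0,"hand":0.53},{"wx":0,"wy":0,"wz":0,"dx":0,"dy":0,"dz":0,"hand":0.53},{"wx":0,"wy":0,"wz":0,"dx":0,"dy":0,"dz":0,"hand":0.53}]'
python3 -m jog '[{"wx":0,"wy":0,"wz":0,"dx":0,"dy":0,"dz":0,"hand":0.56},{"wx":0,"wy":0,"wz":0,"dx":0,"dy":0,"dz":0,"hand":0.56},{"wx":0,"wy":0,"wz":0,"dx":0,"dy":0,"dz":0,"hand":0.56}]'
python3 pad.py p5.png
```

```text
clock: 17.08
tool_pos: [0.5198, -0.1311, 0.1059]
eef_rot: [0.999, -0.052, -0.0, 0.001]
contact_force: [0.8, -0.6, 0.8]
opening: 0.746
finger_force: 0.0
clock: 17.42
tool_pos: [0.5204, -0.127, 0.1061]
eef_rot: [0.999, -0.05, 0.0, -0.002]
contact_force: [-0.2, 6.7, 2.5]
opening: 0.553
finger_force: 3.4
clock: 17.67
tool_pos: [0.5205, -0.1258, 0.1061]
eef_rot: [0.999, -0.05, -0.0, -0.002]
contact_force: [-0.6, 8.3, 3.7]
opening: 0.498
finger_force: 4.5
clock: 17.92
tool_pos: [0.5206, -0.1256, 0.1061]
eef_rot: [0.999, -0.05, 0.0, -0.002]
contact_force: [0.6, 9.8, 2.7]
opening: 0.474
finger_force: 4.8
clock: 18.17
tool_pos: [0.5205, -0.1264, 0.1061]
eef_rot: [0.999, -0.05, 0.0, -0.002]
contact_force: [-0.0, 6.4, 2.8]
opening: 0.44
finger_force: 9.8
pad_face [  9.5 195.5  37.8 234. ] 0.86 y [np.float64(0.0604), np.float64(0.0391)]
jaw [ 10.8 184.9  77.5 238.4] 0.97 y [np.float64(0.0586), np.float64(0.0086)]
18.1667 [ 0.5205025  -0.12642707  0.10608869] [-0.04584756  6.39487383  2.76662042] 0.4403055577956649 9.785248402067737
```

```bash
python3 -m jog '[{"wx":0,"wy":0,"wz":0,"dx":0,"dy":0,"dz":0,"hand":0.6},{"wx":0,"wy":0,"wz":0,"dx":0,"dy":0,"dz":0,"hand":0.6},{"wx":0,"wy":0,"wz":0,"dx":0,"dy":0,"dz":0,"hand":0.6}]'
python3 pad.py p6.png
python3 - <<'E'
import cv2,numpy as np
i=[cv2.resize(cv2.imread('pics/p%d.png'%k)[170:250,0:130],(390,240),interpolation=cv2.INTER_CUBIC) for k in(4,6)]
cv2.imwrite('pics/cmp.png',np.clip(np.hstack(i).astype(float)*2,0,255))
E
```

```text
clock: 18.57
tool_pos: [0.5204, -0.1273, 0.106]
eef_rot: [0.999, -0.05, 0.0, -0.001]
contact_force: [0.6, 6.3, 2.2]
opening: 0.416
finger_force: 19.8
pad_face [  8.7 195.4  32.4 230.7] 0.84 y [np.float64(0.0593), np.float64(0.0416)]
jaw [  7.2 183.7  72.9 239.9] 0.69 y [np.float64(0.0601), np.float64(0.0109)]
jaw [  0.  173.8  25.2 269.2] 0.62 y [np.float64(0.0682), np.float64(0.0491)]
18.5667 [ 0.52042329 -0.1273328   0.10604636] [0.58821273 6.29148885 2.23881964] 0.4157848687141029 19.790827477388575[ WARN:0@0.040] global loadsave.cpp:1063 imwrite_ Unsupported depth image for selected encoder is fallbacked to CV_8U.
```

View pics/cmp.png

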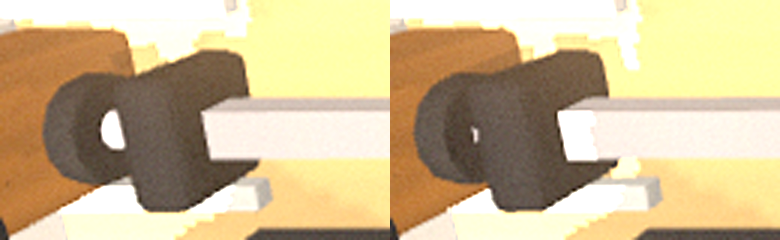

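The crop shows the pad at its contact position on the block, with the pin gap shrunk by about 2–3 mm. One more pump is needed, taken in small steps, with the jaw's travel showing how far the spring is in.

```bash
python3 -m jog '[{"wx":0,"wy":0,"wz":0,"dx":0,"dy":0,"dz":0,"hand":0.25},{"wx":0,"wy":0,"wz":0,"dx":0,"dy":0,"dz":0,"hand":0.25},{"wx":0,"wy":0,"wz":0,"dx":0,"dy":0,"dz":0,"hand":0.25},{"wx":0,"wy":0,"wz":0,"dx":0,"dy":0,"dz":0,"hand":0.25},{"wx":0,"wy":0,"wz":0,"dx":0,"dy":0,"dz":0,"hand":0.25}]'
python3 pad.py p7.png
python3 -m jog '[{"wx":0,"wy":0,"wz":0,"dx":0,"dy":0,"dz":0,"hand":0.4},{"wx":0,"wy":0,"wz":0,"dx":0,"dy":0,"dz":0,"hand":0.45},{"wx":0,"wy":0,"wz":0,"dx":0,"dy":0,"dz":0,"hand":0.45},{"wx":0,"wy":0,"wz":0,"dx":0,"dy":0,"dz":0,"hand":0.45}]' 30
python3 pad.py p8.png
python3 -m jog '[{"wx":0,"wy":0,"wz":0,"dx":0,"dy":0,"dz":0,"hand":0.5},{"wx":0,"wy":0,"wz":0,"dx":0,"dy":0,"dz":0,"hand":0.5},{"wx":0,"wy":0,"wz":0,"dx":0,"dy":0,"dz":0,"hand":0.5}]'
python3 pad.py p9.png
```

```text
clock: 19.13
tool_pos: [0.5199, -0.131, 0.1059]
eef_rot: [0.999, -0.052, -0.0, 0.001]
contact_force: [0.3, -0.3, -1.1]
opening: 0.742
finger_force: 0.0
pad_face [  1.2 197.   31.1 232.3] 0.81 y [np.float64(0.0605), np.float64(0.0382)]
jaw [  3.8 185.2  75.1 239.2] 0.93 y [np.float64(0.0579), np.float64(0.0049)]
19.1333 [ 0.51989559 -0.13101762  0.10594947] [ 0.29665384 -0.25772085 -1.07695925] 0.7417726622029412 0.0
clock: 19.62
tool_pos: [0.5205, -0.1265, 0.1061]
eef_rot: [0.999, -0.05, 0.0, -0.002]
contact_force: [0.0, 7.2, 2.5]
opening: 0.549
finger_force: 3.6
pad_face [  8.9 195.7  40.6 229.1] 0.94 y [np.float64(0.0601), np.float64(0.0363)]
jaw [ 10.8 183.1  80.8 236.1] 0.91 y [np.float64(0.0579), np.float64(0.0055)]
19.6167 [ 0.52047999 -0.12651463  0.1060597 ] [0.02053218 7.19085727 2.53141113] 0.5493294414147958 3.5578562527007307
clock: 20.02
tool_pos: [0.5207, -0.1249, 0.1061]
eef_rot: [0.999, -0.049, 0.0, -0.003]
contact_force: [0.7, 10.9, 2.4]
opening: 0.501
finger_force: 5.1
pad_face [ 13.6 196.3  38.3 230.7] 0.8 y [np.float64(0.0589), np.float64(0.0403)]
jaw [ 13.7 187.3  82.1 238.8] 0.86 y [np.float64(0.0588), np.float64(0.0073)]
20.0167 [ 0.52069048 -0.12486619  0.10608539] [ 0.7326404  10.94836163  2.3781679 ] 0.5007169630964198 5.097723764483817
```

```bash
python3 -m jog '[{"wx":0,"wy":0,"wz":0,"dx":0,"dy":0,"dz":0,"hand":0.54},{"wx":0,"wy":0,"wz":0,"dx":0,"dy":0,"dz":0,"hand":0.54},{"wx":0,"wy":0,"wz":0,"dx":0,"dy":0,"dz":0,"hand":0.54}]'
python3 pad.py p10.png
python3 -m jog '[{"wx":0,"wy":0,"wz":0,"dx":0,"dy":0,"dz":0,"hand":0.565},{"wx":0,"wy":0,"wz":0,"dx":0,"dy":0,"dz":0,"hand":0.565},{"wx":0,"wy":0,"wz":0,"dx":0,"dy":0,"dz":0,"hand":0.565}]'
python3 pad.py p11.png
python3 - <<'E'
import cv2,numpy as np
i=[cv2.resize(cv2.imread('pics/p%d.png'%k)[170:250,0:130],(390,240),interpolation=cv2.INTER_CUBIC) for k in(8,11)]
cv2.imwrite('pics/cmp2.png',np.clip(np.hstack(i).astype(float)*2,0,255).astype(np.uint8))
E
```

```text
clock: 20.42
tool_pos: [0.5207, -0.1255, 0.1061]
eef_rot: [0.999, -0.05, 0.0, -0.002]
contact_force: [0.7, 9.3, 2.0]
opening: 0.46
finger_force: 13.2
pad_face [ 11.3 195.8  34.5 230.5] 0.8 y [np.float64(0.0598), np.float64(0.0423)]
jaw [ 10.5 185.6  78.2 237.6] 0.94 y [np.float64(0.06), np.float64(0.0091)]
jaw [ 14.9 195.3  36.  234. ] 0.3 y [np.float64(0.0575), np.float64(0.0415)]
20.4167 [ 0.52066297 -0.1255245   0.10612013] [0.71805712 9.33817227 1.96413694] 0.4604752229863223 13.161131688680143
clock: 20.82
tool_pos: [0.5205, -0.1266, 0.1061]
eef_rot: [0.999, -0.05, 0.0, -0.002]
contact_force: [0.2, 7.4, 1.9]
opening: 0.435
finger_force: 19.9
pad_face [  8.6 195.9  30.8 229.9] 0.9 y [np.float64(0.0604), np.float64(0.0437)]
20.8167 [ 0.52054978 -0.12656599  0.1061221 ] [0.20651676 7.4163517  1.91777056] 0.4346567125062212 19.867217201390304
```

View pics/cmp2.png

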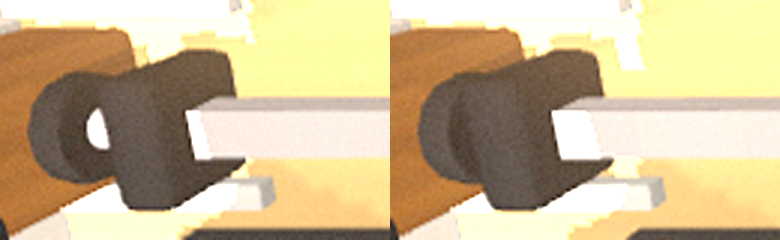

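The right-hand crop shows the pad still at its contact position (left edge at column ~9 in both), with the jaw about 7–9 px closer and the pin gap mostly shut. I'll check that numerically.

```bash
python3 pad.py p12.png
python3 - <<'E'
import cv2
a=cv2.imread('pics/p8.png',0)
for k in(4,6,8,10,11,12):
    b=cv2.imread('pics/p%d.png'%k,0)
    out=[]
    for (y0,y1,x0,x1) in((186,200,58,84),(205,242,36,56),(196,232,5,22)):  # jaw top-right corner, jaw bottom-left, pad left rim
        t=a[y0:y1,x0:x1];m=cv2.matchTemplate(b[y0-2:y1+2,max(0,x0-20):x1+20],t,cv2.TM_CCOEFF_NORMED)
        _,v,_,l=cv2.minMaxLoc(m);out.append((l[0]+max(0,x0-20)-x0,round(v,2)))
    print(k,out)
E
```

```text
pad_face [ 11.7 194.7  30.7 233.5] 0.9 y [np.float64(0.0584), np.float64(0.0441)]
jaw [  8.2 185.3  73.5 237.4] 0.92 y [np.float64(0.0603), np.float64(0.0114)]
jaw [  0.4 151.3  28.9 271.2] 0.54 y [np.float64(0.0661), np.float64(0.0447)]
20.9667 [ 0.52056873 -0.12656659  0.10610339] [-0.36033215  6.71019196  1.5996356 ] 0.43936160658526596 19.861201259773225
4 [(5, 0.98), (5, 0.99), (5, 0.96)]
6 [(-6, 0.97), (-6, 0.95), (-1, 0.96)]
8 [(0, 1.0), (0, 1.0), (0, 1.0)]
10 [(-3, 0.97), (-3, 0.97), (2, 0.97)]
11 [(-7, 0.97), (-8, 0.92), (0, 0.97)]
12 [(-7, 0.97), (-8, 0.92), (0, 0.97)]
```

```bash
python3 -m jog '[{"wx":0,"wy":0,"wz":0,"dx":0,"dy":0,"dz":0,"hand":0.565},{"wx":0,"wy":0,"wz":0,"dx":0,"dy":0,"dz":0,"hand":0.565},{"wx":0,"wy":0,"wz":0,"dx":0,"dy":0,"dz":0,"hand":0.565},{"wx":0,"wy":0,"wz":0,"dx":0,"dy":0,"dz":0,"hand":0.565}]'
python3 - <<'E'
from plant import r
print(r.finish_job())
E
```

```text
clock: 21.45
tool_pos: [0.5205, -0.1265, 0.1061]
eef_rot: [0.999, -0.05, 0.0, -0.002]
contact_force: [0.3, 6.9, 2.2]
opening: 0.44
finger_force: 19.9
the job is handed in; nothing more can be done
None
```

I handed the job in at about 21 s with the oak block against the drawer front, the pad about 5 mm into its spring (measured from the images) and the trigger still squeezed; the hand-in gave no verdict, and I viewed 12 pictures instead of the 10 allowed.

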